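Start and drive home the hold-down bolt of a citrus press by feel

ROBOT

A 6-joint arm with a two-finger parallel gripper is mounted at the origin on a cart in front of the work surface, level with it; the furniture and walls round the work are solid. World frame = base frame: x ahead of the robot, y to its left, z up, the work surface at z = 0. Lengths are in mm, angles in degrees, forces in N, time in s.
With the tool pointing down it reaches from about 300 to 950 mm from the base axis. Payload 3.1 kg.
Tool frame: the origin (TCP) lies at the very end of the fingers, on their centre line; the grasp point (between the pads) lies arm.hold_point_z behind it (arm.hold_point_z is the distance from the TCP to the grasp point, in mm); z points along the fingers, y is the line along which they close (so a half turn about z gives the same grasp; the last joint's range is limited). The gripper opens to 85 mm and grips with 20 to 120 N. Pads are 22 mm wide; open, the fingers measure 114 mm over their backs; the gripper's body (76 mm by 85 mm) begins 54 mm behind the grasp point. The pads swing forward as they close: fully open they stand 13 mm farther back than shut.
Start: joints at [-77.046, 17.653, 93.61, -0, 68.738, -3.994], TCP at [182.164, -597.87, 231.272] pointing down, gripper open.
Joint ranges: [-175.34, 175.34], [-45.06, 112.39], [2.9, 150.54], [-68.45, 248.45], [3.09, 151.38], [-168.51, 168.51]. Speed limits (degrees/s): [159.86, 159.86, 180, 180, 180, 180].

INTERFACE

Orientations are given as a 3x3 rotation matrix whose columns are the frame's x, y, z axes.
In Python, from workcell import arm, viewer gives the robot as it stands. The module is installed in compiled form; this text tells all that it offers. Calls block until the motion is done:
- arm.reach(position, orientation): joint-space move of the TCP to a pose.
- arm.servo_line(position, attitude=None, speed=150, contact_N=None): straight line of the TCP; attitude=None keeps the orientation; speed is the mean speed in mm/s. With contact_N (N) it stops when the force on the tool has changed by that much, and returns True; else False.
- arm.goto_joints(angles): joint-space move.
- arm.command_gripper(opening, strength=None): opening from 0.0 (shut) to 1.0 (fully open); strength is the grip in N (None keeps the last); returns when the fingers have stopped.
- arm.hold(seconds).
- arm.ik(position, orientation): joint angles nearest the present ones, or None.
- arm.get_obs(): the state.
- viewer.read_camera(name): name is "side" or "top"; returns (picture, depth): 384x512x3 uint8, red, green, blue; 384x512 float32, mm along the optical axis (not along the pixel's ray), 0 where there is no reading.
- viewer.get_calibration(name): a dict with "fx", "fy", "cx", "cy" (pixels), "position" and "attitude" of the camera in the world. Camera axes: x right, y down, z forward; pixel columns grow to the right and rows downward; lengths in mm; the calibration is good to about 2 mm. A picture is of the moment at which its call begins. get_calibration takes no time and is no camera call.
A pose or a line that the arm cannot do raises arm.Unreachable and nothing moves.
- arm.close_job(): hands the job in; it is judged then, once.
The state is a dict: "t": time; "q": joint angles; "qd": joint speeds; "effort": joint torques, N m; "ee_pos": TCP position; "ee_rot": TCP orientation; "force": force on the tool from outside, world axes, zero at the start; "moment": the same for the moment, N m; "width": opening from 0.0 (shut) to 1.0 (fully open); "finger_force": force on a finger pad.
Only numpy, scipy, OpenCV 4.12 (cv2) and the standard library are available. Lean on these libraries where they do the work, as an engineer would, in place of code of your own. Each camera call takes 0.05 s, during which the arm holds its last target. There are 200 camera calls.

TASK

The hand citrus press has lost its hold-down bolt: take the long wing bolt out of its parking sleeve, lower it into the deep well in the press base, and find the start of the hidden thread by feel (it helps to turn the bolt backwards under light pressure until it drops in). Then screw it clockwise fully home, so that its flange sits flat on the rim of the well, and let go. Never force it down, and leave the orange, the tape roll and the cup where they are.

Things in the scene. Friction and masses are not known exactly. Their poses are not given: they have to be found in the camera images.
- wing_bolt: Loose steel bolt, 0.16 to 0.26 kg, 144 mm long, head up. Origin: centre of its foot; z up its axis. Shank 18 mm diameter (14 mm near the foot). Flange 48 mm diameter, 6 mm thick, underside at z = 102 mm. At first it hangs upright by the flange in the sleeve, at any yaw.
- wing (a point): Middle of the bolt's wing, the flat bar on its flange to grip: 46 mm long along the bolt's x, 12 mm thick along its y, from z = 108 to 144 mm (this point: z = 126 mm). Axes as the bolt's.
- lugs (a point): Point on the bolt's axis, 8 mm above its foot, at the height of its three lugs (its thread): blocks 5 mm high, 4.5 mm wide, out to a radius of 15.5 mm, one along the bolt's +x, the others 120 degrees either side.
- sleeve: Fixed plain upright steel tube on a round foot of 80 mm diameter, 108 mm high, 50 mm outside, 38 mm bore: the bolt is parked in it. Origin: centre of its underside, z up.
- press_base: Fixed grey cast base of the citrus press, z up. Origin: on the table, on the axis of the well, a round boss 54 mm outside, 110 mm high. A squeezing dish with a ribbed cone stands towards +x, centre 108 mm from the well, 110 mm across, 87 mm high; the plate reaches from x = -61 to +137 mm and 60 mm to either side.
- well_mouth (a point): Centre of the well's mouth, on its axis, level with the rim, 110 mm above the table. The bore is 34 mm wide, flared to 41 mm in the top 5 mm.
- nut_top (a point): Point on the well's axis, level with the flat lands of the hidden nut, 26.5 mm above the table; lugs resting there put the foot 21.5 mm above the table. Three thread starts 120 degrees apart cut the lands, at an angle new every time and not measured. The nut does not turn; it yields down on a spring: 4.5 N before it moves, then 2.5 N per mm, 3 mm to a hard stop.
- thread_start (a point): Point on the well's axis where the foot stands, 12.5 mm above the table, once the lugs have dropped into the starts: a window some 30 degrees wide in every 120, so 120 degrees of turning meets one; press or let the bolt down there. A wall stops it soon if turned anticlockwise; it goes deeper only clockwise (from above).
- thread_home (a point): Point on the well's axis where the foot stands, 8 mm above the table, when home with the flange on the rim. The thread leads down 5 mm in 48 degrees clockwise; home comes 35 to 70 degrees from the drop; some 25 degrees past home a wall stops the lugs, so stop turning when home and do not force.
- orange_2: Loose orange, about 80 mm, a bystander on the robot's right; origin at its underside.
- tape_roll: Loose green tape roll lying flat, 92 mm across, 18 mm high, a bystander on the left near the table's front edge; origin at its underside.
- measuring_cup: Loose clear measuring cup, 66 mm across, 70 mm high, a bystander beyond the sleeve; origin at its underside.
Mind the look-alikes: they are no part of the job. Leave any green look-alike of the wing_bolt alone.

How it is judged:
By the outcome, as a careful person would: the job done as asked, in the order asked, and still so for the second after the job is handed in, with the robot touching nothing.
It also fails if it takes over 61 s, if anything falls off the work surface, if the arm or the gripper's body presses on something with over 40 N, if the wrist force passes 120 N, or if a joint passes its speed limit or range.

## Working session

There is one attempt and no reset: what is moved stays moved. The work goes in short steps, each a Python script; the robot and the scene stay as the last script left them, time stands still between calls to the robot, and variables do not carry over. Pictures are saved under pics/ and viewed, at most 10 in all, crops included, and the job is handed in when it is done.

```bash
mkdir -p pics; cat > h.py <<'E'
import numpy as np, cv2
from workcell import arm, viewer
def snap(n,tag):
    im,d=viewer.read_camera(n); cv2.imwrite(f'pics/{tag}.png',im[:,:,::-1]); np.save(f'pics/{tag}.npy',d); return im,d
def world(n,d,u,v,z=None):
    c=viewer.get_calibration(n); r=np.array([(u-c['cx'])/c['fx'],(v-c['cy'])/c['fy'],1.])
    R=np.array(c['attitude']);p=np.array(c['position']);w=R@r
    k=(z-p[2])/w[2] if z is not None else d[int(v),int(u)]
    return p+k*w
def cloud(n,d):
    c=viewer.get_calibration(n); v,u=np.mgrid[:384,:512]
    r=np.stack([(u-c['cx'])/c['fx'],(v-c['cy'])/c['fy'],np.ones(u.shape)],-1)*d[...,None]
    return r@np.array(c['attitude']).T+np.array(c['position'])
E
python3 - <<'E'
from h import *
for n in('top','side'):
    snap(n,n+'0'); print(n,viewer.get_calibration(n))
o=arm.get_obs();print(o,arm.hold_point_z)
a=cv2.imread('pics/top0.png');b=cv2.imread('pics/side0.png')
cv2.imwrite('pics/both0.png',cv2.resize(np.vstack([a,b]),(400,600)))
E
```

```text
top {'fx': 464.36959440200377, 'fy': 464.36959440200377, 'cx': 257.8723392204245, 'cy': 196.7137520656627, 'position': array([ 415.00284184,   29.77072688, 1245.75214916]), 'attitude': array([[-0.02992057, -0.99413109,  0.10396214],
       [-0.99955057,  0.02956606, -0.0049497 ],
       [ 0.0018469 , -0.10406351, -0.99456894]])}
side {'fx': 392.64203240542577, 'fy': 392.64203240542577, 'cx': 258.6942334772154, 'cy': 186.02266260444395, 'position': array([280.28995638, 873.79633983, 827.6440818 ]), 'attitude': array([[-0.96456057, -0.167022  ,  0.20427082],
       [-0.26384832,  0.60277713, -0.7530231 ],
       [ 0.00264165, -0.7802329 , -0.62548352]])}
{'t': 0.1, 'q': array([-7.70477961e+01,  1.77002017e+01,  9.36841465e+01,  1.27815809e-03,
        6.87386518e+01, -3.99668055e+00]), 'qd': array([-0.01029679, -0.03319139, -0.2104856 ,  0.09737061,  0.02445773,
       -0.05776276]), 'effort': array([-3.47280065e-04, -4.16407478e+01, -2.77644914e+01, -1.34945517e-04,
        4.01176527e-03, -2.76476015e-06]), 'ee_pos': array([ 181.97313815, -597.11683914,  230.13851838]), 'ee_rot': array([[ 9.56567614e-01,  2.91510183e-01, -4.60908858e-04],
       [ 2.91510498e-01, -9.56565331e-01,  2.09679524e-03],
       [ 1.70347730e-04, -2.14008619e-03, -9.99997696e-01]]), 'force': array([ 0.75115685, -0.28832988,  0.04412851]), 'moment': array([ 0.05286959, -0.00519107,  0.00175107]), 'finger_force': 0.0, 'width': 1.000820379743565} 18.700000000000003
```

View pics/top0.png

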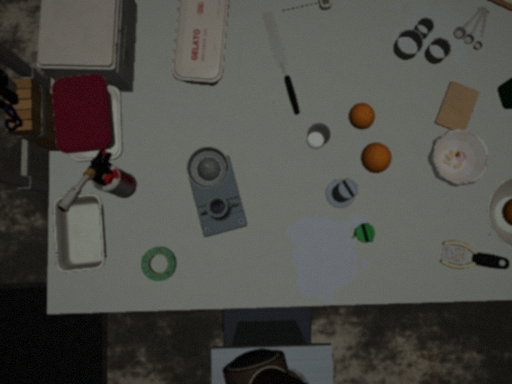

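View pics/side0.png

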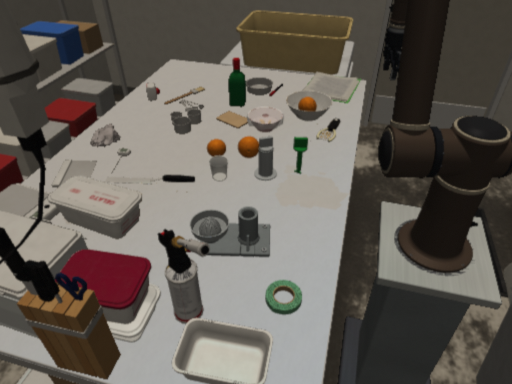

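The top view shows the sleeve and bolt at about (345,190), the well at about (219,208) and the green look-alike at (365,232). I'll enlarge the sleeve and the well.

```bash
python3 - <<'E'
from h import *
a=cv2.imread('pics/top0.png')
A=cv2.resize(a[165:215,320:370],(400,400),interpolation=cv2.INTER_CUBIC);B=cv2.resize(a[183:233,194:244],(400,400),interpolation=cv2.INTER_CUBIC)
cv2.imwrite('pics/crop0.png',np.hstack([A,B]))
d=np.load('pics/top0.npy');P=cloud('top',d)
for nm,(u0,u1,v0,v1),zr in (('wing',(325,365,172,210),(130,160)),('flange',(325,365,172,210),(95,128)),('boss',(200,240,190,228),(95,125)),('plate',(180,250,145,240),(6,60)),('dish',(180,250,140,190),(75,95))):
    Q=P[v0:v1,u0:u1].reshape(-1,3);Q=Q[(Q[:,2]>zr[0])&(Q[:,2]<zr[1])]
    if len(Q)<3: print(nm,len(Q));continue
    (c,s,an)=cv2.minAreaRect(Q[:,:2].astype(np.float32)); print(nm,len(Q),Q.mean(0).round(1),np.round(c,1),np.round(s,1),round(an,1),np.median(Q[:,2]).round(1))
E
```

```text
wing 126 [ 547.9 -196.   145.4] [ 548.7 -197.5] [45.2 12.9] 29.4 147.2
flange 212 [ 545.2 -191.5  111.7] [ 547.4 -196.6] [46.4 47.5] 2.1 112.4
boss 237 [514.5 127.  107.5] [514.3 127. ] [52.5 52.8] 17.7 107.7
plate 2865 [554.  135.1  23.9] [556.6 142.3] [228. 170.] 0.1 14.7
dish 108 [619.3 152.1  80.3] [624.3 168.9] [66.  33.1] 75.7 79.5
```

View pics/crop0.png

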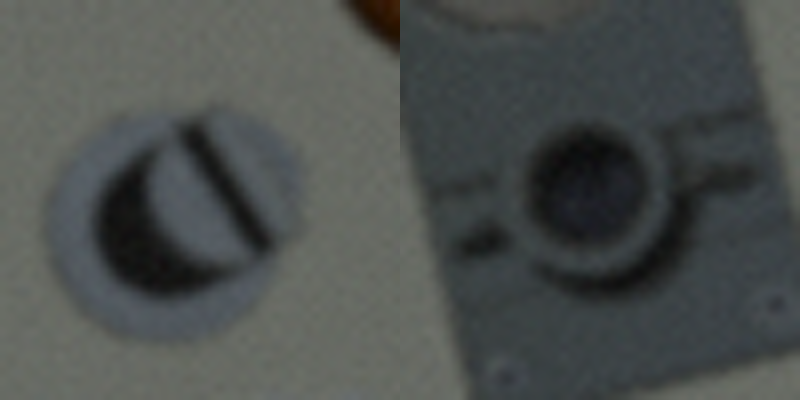

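```bash
python3 - <<'E'
from h import *
for n,boxes in (('top',((320,372,165,215),(195,245,183,233),(350,380,215,250))),('side',((250,282,130,182),(232,266,200,250),(285,312,130,180)))):
    P=cloud(n,np.load(f'pics/{n}0.npy'))
    for nm,b,zr in (('wing',boxes[0],(140,155)),('flange',boxes[0],(106,117)),('sleeve',boxes[0],(20,100)),('boss',boxes[1],(104,114)),('green',boxes[2],(20,200))):
        u0,u1,v0,v1=b;Q=P[v0:v1,u0:u1].reshape(-1,3);Q=Q[(Q[:,2]>zr[0])&(Q[:,2]<zr[1])]
        if len(Q)<4: print(n,nm,len(Q));continue
        c,s,an=cv2.minAreaRect(Q[:,:2].astype(np.float32))
        w,V=np.linalg.eigh(np.cov(Q[:,:2].T));ang=np.degrees(np.arctan2(V[1,1],V[0,1]))
        print(n,nm,len(Q),Q.mean(0).round(1),Q.max(0)[2].round(1),'rect',np.round(c,1),np.round(s,1),'pca',ang.round(1))
E
```

```text
top wing 104 [ 548.  -196.9  147.8] 152.9 rect [ 548.7 -197.7] [45.2 12.8] pca -150.0
top flange 165 [ 546.1 -193.2  112.2] 116.9 rect [ 547.3 -197. ] [46.2 47. ] pca 119.9
top sleeve 165 [ 558.9 -204.8   57.6] 99.7 rect [ 575.9 -220.6] [ 47.8 121.3] pca 129.5
top boss 210 [514.8 126.7 108.2] 113.9 rect [515.4 126.6] [52. 52.] pca -135.5
top green 308 [ 438.5 -230.4  119.5] 146.3 rect [ 439.8 -233.3] [44.7 46.2] pca -162.7
side wing 48 [ 547.7 -192.9  145.7] 151.1 rect [ 547.6 -194.2] [44.3 16.6] pca -153.1
side flange 71 [ 544.  -185.1  111.1] 116.9 rect [ 545.1 -184.6] [46.7 27.7] pca -155.7
side sleeve 435 [ 566.7 -210.8   58.1] 99.8 rect [ 599.4 -292.5] [ 67.2 274.1] pca 124.7
side boss 143 [513.5 129.4 107.2] 111.0 rect [513.6 128.4] [51.5 53.7] pca 93.2
side green 283 [ 437.1 -226.4  100.5] 143.1 rect [ 435.8 -223.3] [46. 27.] pca -166.3
```

```bash
cat >> h.py <<'E'
def rot(deg):  # tool down, tool x at yaw deg
    a=np.radians(deg);c,s=np.cos(a),np.sin(a)
    return np.array([[c,s,0],[s,-c,0],[0,0,-1.]])
def st(tag=''):
    o=arm.get_obs();R=o['ee_rot'];print(tag,'t%.2f'%o['t'],o['ee_pos'].round(1),'yaw%.1f'%np.degrees(np.arctan2(R[1,0],R[0,0])),'F',o['force'].round(1),'M',o['moment'].round(2),'w%.3f ff%.0f q6 %.0f'%(o['width'],o['finger_force'],o['q'][5]));return o
E
python3 - <<'E'
from h import *
arm.command_gripper(0.5)
arm.reach([548,-196.8,260],rot(30));st('above')
print(arm.servo_line([548,-196.8,165],speed=150,contact_N=6))
o=st()
print(arm.servo_line([548,-196.8,118],speed=60,contact_N=6));st('down')
snap('side','s1');snap('top','t1')
a=cv2.imread('pics/side0.png')
a=cv2.imread('pics/s1.png')[105:205,215:325];b=cv2.imread('pics/t1.png')[150:230,310:390]
cv2.imwrite('pics/c1.png',np.hstack([cv2.resize(a,(440,400)),cv2.resize(b,(360,400))[:, :360]]))
E
```

```text
above t2.55 [ 547.7 -197.8  259.9] yaw29.9 F [-0.2 -0.3  0.3] M [-0.01  0.01 -0.03] w0.501 ff0 q6 36
False
 t3.33 [ 548.6 -197.4  165.8] yaw30.0 F [-0.5 -0.6 -0.1] M [ 0.07 -0.02 -0.02] w0.499 ff0 q6 36
False
down t4.27 [ 548.3 -196.9  118.2] yaw30.0 F [0.8 0.8 0. ] M [-0.02  0.02  0.03] w0.502 ff0 q6 36
```

View pics/c1.png

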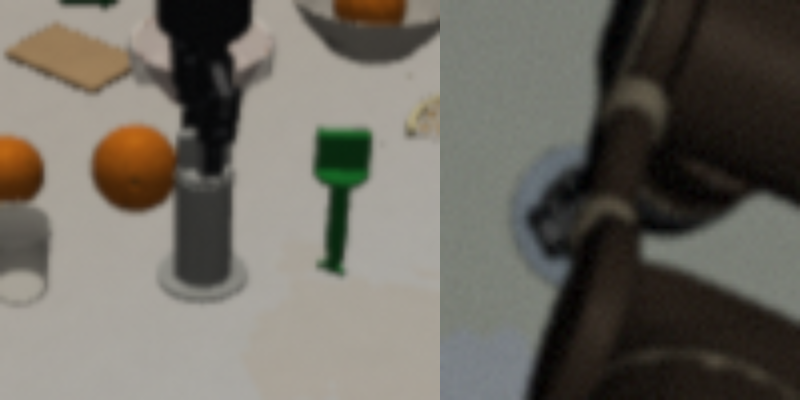

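The gripper straddles the wing over the sleeve, around (205,150) in the left half, with the orange and the look-alike clear. I'll close and lift.

```bash
python3 - <<'E'
from h import *
arm.command_gripper(0.0,70);st('grip')
p=arm.get_obs()['ee_pos']
arm.servo_line([548,-196.8,135],speed=60);st('up17')
arm.servo_line([548,-196.8,252],speed=150);st('up')
arm.reach([514.5,127,252],rot(30));st('over')
arm.hold(0.3);st('rest')
snap('side','s2');snap('top','t2')
a=cv2.imread('pics/s2.png')[140:260,190:320];b=cv2.imread('pics/t2.png')[160:240,180:260]
cv2.imwrite('pics/c2.png',np.hstack([cv2.resize(a,(433,400)),cv2.resize(b,(360,400))]))
E
```

```text
grip t4.75 [ 548.5 -197.1  118.6] yaw30.0 F [0.3 0.3 1.9] M [-0.02 -0.    0.01] w0.131 ff69 q6 36
up17 t5.18 [ 548.2 -196.9  135.4] yaw30.0 F [ 0.5 -0.3 -2.4] M [ 0.02 -0.01  0.  ] w0.129 ff68 q6 36
up t6.12 [ 547.1 -196.4  250.6] yaw30.0 F [-0.8  0.5 -2.3] M [ 0.01 -0.   -0.02] w0.131 ff68 q6 36
over t7.35 [514.9 126.1 251.8] yaw30.0 F [-0.6  0.3 -2.4] M [ 0.07  0.01 -0.01] w0.131 ff68 q6 69
rest t7.65 [514.8 126.2 252. ] yaw29.9 F [ 0.7 -0.2 -2.2] M [0.02 0.03 0.03] w0.129 ff68 q6 69
```

View pics/c2.png

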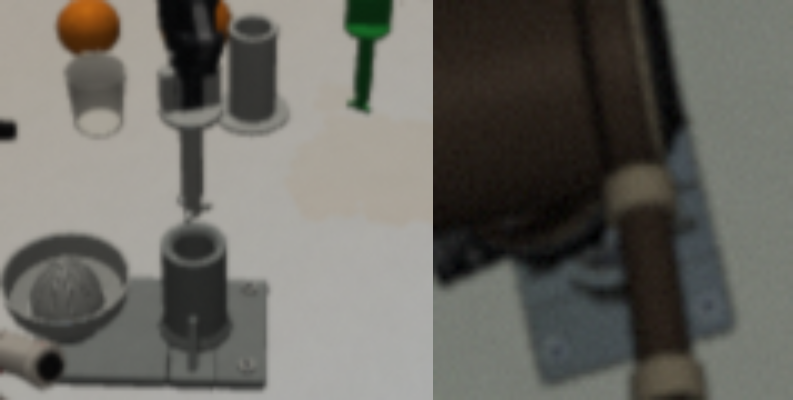

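Bolt held upright; its foot at about (193,210) in the left half lines up with the well mouth at (194,243). I'll lower it with force guarding.

```bash
python3 - <<'E'
from h import *
X,Y=514.4,127.6
c=arm.servo_line([X,Y,226],speed=100,contact_N=5);o=st('mouth %s'%c)
c=arm.servo_line([X,Y,205],speed=40,contact_N=5);o=st('in %s'%c)
if not c:
    c=arm.servo_line([X,Y,145],speed=60,contact_N=5);o=st('deep %s'%c)
if not c:
    c=arm.servo_line([X,Y,122],speed=20,contact_N=3);o=st('touch %s'%c)
    arm.hold(.2);st('rest')
E
```

```text
mouth False t8.16 [513.9 127.5 225.3] yaw30.0 F [ 0.6 -0.2 -1.7] M [-0.01  0.03  0.04] w0.133 ff68 q6 69
in False t8.83 [514.4 127.6 204.9] yaw30.0 F [-0.1 -0.9 -2.9] M [ 0.    0.01 -0.07] w0.126 ff68 q6 69
deep False t9.98 [514.9 127.7 145.5] yaw30.0 F [ 0.1  0.3 -2.2] M [-0.01 -0.03  0.05] w0.130 ff68 q6 69
touch True t10.68 [514.4 127.6 132.6] yaw30.0 F [0.6 0.1 4.1] M [0.06 0.03 0.05] w0.129 ff69 q6 69
rest t10.88 [514.2 127.6 132.5] yaw30.0 F [0.5 0.4 4.6] M [ 0.05 -0.2   0.  ] w0.126 ff69 q6 69
```

```bash
python3 - <<'E'
from h import *
X,Y=514.4,127.6
z=132.5
for i in range(1,18):
    y=30+8*i
    arm.servo_line([X,Y,z],attitude=rot(y),speed=20);arm.hold(.05)
    o=st()
    if o['force'][2]<0.5 or o['force'][2]>9 or abs(o['moment'][2])>.6: break
E
```

```text
t11.22 [514.5 127.7 132.6] yaw37.9 F [-0.8  0.2  4.1] M [0.04 0.   0.05] w0.130 ff69 q6 61
 t11.56 [514.5 127.6 132.6] yaw45.8 F [-0.   0.4  4.1] M [ 0.11 -0.03  0.08] w0.131 ff69 q6 53
 t11.90 [514.4 127.6 132.5] yaw53.8 F [ 0.4 -0.2  4.6] M [0.1  0.03 0.04] w0.129 ff69 q6 45
 t12.24 [514.4 127.6 132.5] yaw61.8 F [0.5 0.2 4.1] M [0.16 0.01 0.05] w0.131 ff69 q6 37
 t12.58 [513.  127.2 131.2] yaw69.8 F [ 0.1 -0.7 -3.3] M [-0.04 -0.16 -0.01] w0.128 ff68 q6 29
```

```bash
python3 - <<'E'
from h import *
X,Y=514.4,127.6
c=arm.servo_line([X,Y,122.5],attitude=rot(70),speed=15,contact_N=4);st('drop %s'%c)
arm.hold(.1);st()
E
```

```text
drop True t13.18 [514.1 127.5 123.3] yaw70.0 F [0.8 0.2 2.8] M [-0.06 -0.04 -0.02] w0.131 ff69 q6 29
 t13.28 [514.1 127.5 123.2] yaw70.0 F [-0.7  0.6  3.4] M [-0.05 -0.17 -0.02] w0.130 ff69 q6 29
```

```bash
python3 - <<'E'
from h import *
X,Y=514.4,127.6
z=123.2;y=70;prev=3.
for i in range(16):
    y-=4
    if prev<-4: z-=.8
    elif prev<1.5: z-=.42
    elif prev>6: z+=.2
    arm.servo_line([X,Y,z],attitude=rot(y),speed=20);arm.hold(.05)
    o=st('%.2f'%z);prev=o['force'][2]
    if prev>12 or prev<-15 or abs(o['moment'][2])>.8: break
    if z<119.2 and prev>3: break
E
```

```text
123.20 t13.57 [514.5 127.5 123.3] yaw66.1 F [ 0.2 -0.7  2.8] M [-0.21 -0.07 -0.02] w0.129 ff69 q6 33
123.20 t13.88 [514.3 127.7 123.1] yaw62.1 F [-0.4 -0.1  1.4] M [-0.02 -0.    0.01] w0.128 ff69 q6 37
122.78 t14.18 [514.4 127.7 122.8] yaw58.1 F [-0.5  1.3  2.1] M [ 0.07 -0.02 -0.03] w0.130 ff69 q6 41
122.78 t14.47 [514.3 127.6 122.7] yaw54.1 F [-0.3  0.3  2.3] M [ 0.05 -0.04 -0.03] w0.126 ff69 q6 45
122.78 t14.78 [514.2 127.5 122.6] yaw50.1 F [ 0.9  0.2 -0.1] M [ 0.01 -0.14 -0.02] w0.129 ff69 q6 49
122.36 t15.07 [514.2 127.5 122.2] yaw46.1 F [-0.5 -0.  -0.1] M [-0.03 -0.05  0.  ] w0.130 ff69 q6 53
121.94 t15.38 [514.2 127.5 121.8] yaw42.1 F [ 0.4 -0.3 -0.2] M [-0.06 -0.05 -0.06] w0.129 ff69 q6 57
121.52 t15.68 [514.2 127.6 121.4] yaw38.1 F [-1.   0.7 -0.8] M [-0.01 -0.07 -0.02] w0.131 ff69 q6 61
121.10 t15.97 [514.2 127.6 121. ] yaw34.1 F [ 0.  -0.3 -1.5] M [-0.03 -0.08 -0.06] w0.132 ff68 q6 65
120.68 t16.27 [514.3 127.5 120.6] yaw30.1 F [-0.2  0.  -2. ] M [-0.06  0.04  0.01] w0.126 ff68 q6 69
120.26 t16.57 [514.6 127.7 120.6] yaw26.1 F [-0.8 -0.6  1.2] M [0.09 0.04 0.02] w0.126 ff69 q6 73
119.84 t16.88 [515.  127.7 120.6] yaw22.1 F [-1.6 -0.3  5.3] M [-0.02  0.24 -0.04] w0.130 ff69 q6 77
119.84 t17.18 [515.1 127.7 120.6] yaw18.1 F [-0.5 -0.7  4.5] M [-0.01  0.13 -0.11] w0.130 ff69 q6 81
119.84 t17.48 [515.1 127.6 120.6] yaw14.1 F [ 0.1 -0.3  3.8] M [-0.13  0.17 -0.07] w0.124 ff69 q6 85
119.84 t17.77 [515.1 127.5 120.6] yaw10.1 F [-0.8 -0.1  6.3] M [-0.08  0.14 -0.09] w0.129 ff69 q6 89
120.04 t18.07 [515.  127.1 120.6] yaw6.2 F [-1.  -1.9  5.4] M [-0.36  0.14 -0.02] w0.127 ff69 q6 93
```

```bash
python3 - <<'E'
from h import *
st();snap('side','s3')
a=cv2.imread('pics/s3.png')[180:260,210:290]
cv2.imwrite('pics/c3.png',cv2.resize(a,(560,560),interpolation=cv2.INTER_CUBIC))
E
```

```text
t18.07 [515.  127.1 120.6] yaw6.2 F [-1.  -1.9  5.4] M [-0.36  0.14 -0.02] w0.127 ff69 q6 93
```

View pics/c3.png

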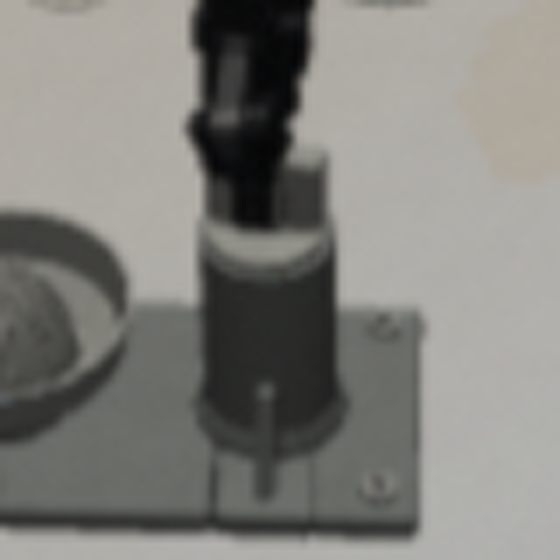

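Flange sits on the rim with no dark gap at about (265,255), and the descent stopped rigidly at foot height 8 mm (TCP 120.6) as expected for home. I'll release, back off and check.

```bash
python3 - <<'E'
from h import *
X,Y=515,127.4
arm.servo_line([X,Y,120.4],speed=20);arm.hold(.1);st('relax')
arm.command_gripper(0.5);st('open')
arm.servo_line([X,Y,230],speed=100);st('up')
arm.reach([420,-150,300],rot(0));arm.hold(.5);st('away')
for n,b in (('top',(195,245,183,233)),('side',(228,270,190,250))):
    im,d=snap(n,n+'4');P=cloud(n,d);u0,u1,v0,v1=b;Q=P[v0:v1,u0:u1].reshape(-1,3)
    for zr in ((140,165),(106,124)):
        q=Q[(Q[:,2]>zr[0])&(Q[:,2]<zr[1])]
        if len(q)>3:
            c,s,an=cv2.minAreaRect(q[:,:2].astype(np.float32));print(n,zr,len(q),np.median(q,0).round(1),np.round(c,1),np.round(s,1),round(an,1))
a=cv2.imread('pics/top4.png')[183:233,194:244];b=cv2.imread('pics/side4.png')[185:255,215:285]
cv2.imwrite('pics/c4.png',np.hstack([cv2.resize(a,(400,560),interpolation=2)[:400],cv2.resize(b,(400,400),interpolation=2)]))
E
```

```text
relax t18.48 [515.  127.1 120.6] yaw6.1 F [-0.6 -1.   4.7] M [-0.43  0.11  0.11] w0.131 ff69 q6 93
open t18.88 [514.8 127.5 120. ] yaw6.0 F [-0.2  0.2  0.2] M [ 0.03  0.05 -0.03] w0.498 ff0 q6 93
up t20.13 [514.4 127.3 229.1] yaw6.0 F [-0.1  0.4 -0.5] M [-0.02 -0.   -0.03] w0.503 ff0 q6 93
away t21.79 [ 420.1 -149.8  299.9] yaw0.0 F [0.  0.4 0.5] M [ 0.02  0.01 -0.01] w0.498 ff0 q6 65
top (140, 165) 103 [513.5 128.4 150.3] [514.7 128.4] [45.6 12.3] 6.3
top (106, 124) 258 [513.1 120.1 114.2] [514.4 127.3] [51.7 51.8] 17.8
side (140, 165) 89 [512.5 133.3 148.6] [513.3 129.6] [43.7 13.9] 6.1
side (106, 124) 164 [510.4 139.5 113.7] [509.7 136.4] [52.3 37.7] 26.3
```

View pics/c4.png

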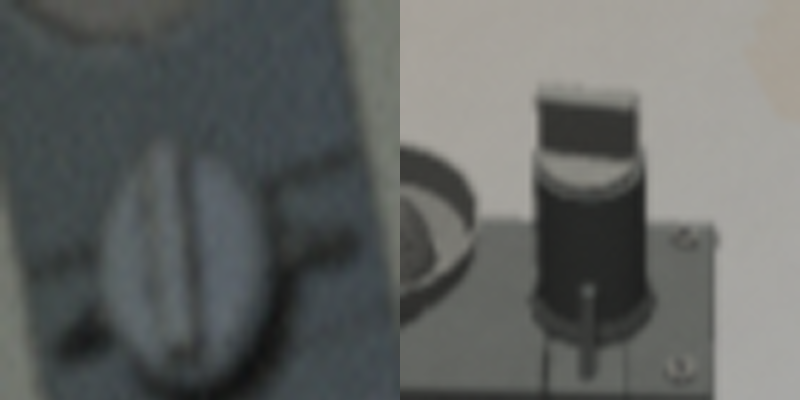

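View pics/side4.png

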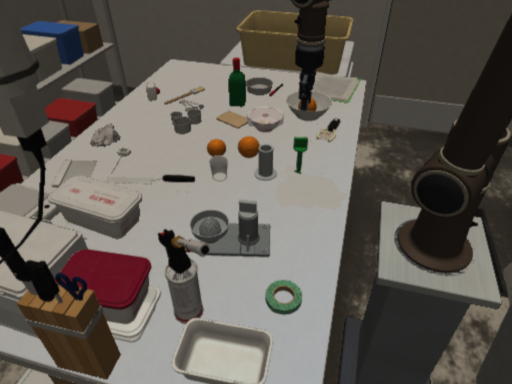

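The wing top reads 2.5 mm higher than when the bolt was parked. The flange top is 6 mm above where the rim read, so the flange is on the rim. In the side view the orange, cup, tape roll and green look-alike are where they were, so I'm handing in.

```bash
python3 -c "
from h import *
print(arm.close_job())"
```

```text
the job is handed in; nothing more can be done
None
```

The wing bolt is screwed home in the press well with its flange on the rim and released; the bystanders look unmoved in the final side view, and I handed the job in at about 22 s of the 61 s allowed.

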